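Wind up the jewellery display riser

ROBOT

A 6-joint arm with a two-finger parallel gripper is mounted at the origin on the work surface. World frame = base frame: x ahead of the robot, y to its left, z up, the work surface at z = 0. Lengths are in m, angles in rad, forces in N, time in s.
With the tool pointing down it reaches from about 0.325 to 0.9 m from the base axis. Payload 6.1 kg.
Tool frame: the origin (TCP) lies midway between the tips of the shut fingers; the grasp point (between the pads) lies 19 mm behind it; z points along the fingers, y is the line along which they close (so a half turn about z gives the same grasp; the last joint's range is limited). The gripper opens to 85 mm and grips with 20 to 120 N. Pads are 22 mm wide; open, the fingers measure 114 mm over their backs; the gripper's body (76 mm by 85 mm) begins 54 mm behind the grasp point. The pads swing forward as they close: fully open they stand 13 mm farther back than shut.
Start: joints at [-1.305, 0.22, 1.526, -0, 1.395, -0.126], TCP at [0.239, -0.578, 0.231] pointing down, gripper open.
Joint ranges: [-2.98, 2.98], [-0.91, 2.08], [0.09, 2.57], [-1.24, 4.39], [0.2, 2.65], [-2.68, 2.68]. Speed limits (rad/s): [2.57, 2.57, 3.01, 3.14, 3.14, 3.14].

INTERFACE

Orientations are given as [roll, pitch, yaw] about the fixed x, y, z axes, in that order (R = Rz(yaw) Ry(pitch) Rx(roll)).
In Python, from plant import movep, move_l, set_joints, gripper_to, hold, inverse_kinematics, observe, get_image, get_calibration, Unreachable, job_done gives the robot as it stands. Calls block until the motion is done:
- movep(position, orientation): joint-space move of the TCP to a pose.
- move_l(position, feed=0.15, rotation=None, max_force=None): straight line of the TCP; rotation=None keeps the orientation; feed is the mean speed in m/s. With max_force (N) it stops when the force on the tool has changed by that much, and returns True; else False.
- set_joints(angles): joint-space move.
- gripper_to(opening, f_grip=None): finger opening in m; f_grip is the grip in N (None keeps the last); returns when the fingers have stopped.
- hold(seconds).
- inverse_kinematics(position, orientation): joint angles nearest the present ones, or None.
- observe(): the state.
- get_image(name): name is "scene" or "top"; returns (picture, depth): 480x640x3 uint8, red, green, blue; 480x640 float32, m along the optical axis (not along the pixel's ray), 0 where there is no reading.
- get_calibration(name): a dict with "intrinsics" (3x3 intrinsics, pixels), "world_from_camera" (4x4, takes a point from camera to world coordinates). Camera axes: x right, y down, z forward; pixel columns grow to the right and rows downward; lengths in m; the calibration is good to about 2 mm. A picture is of the moment at which its call begins. get_calibration takes no time and is no camera call.
A pose or a line that the arm cannot do raises Unreachable and nothing moves.
- job_done(): hands the job in; it is judged then, once.
The state is a dict: "time_s": time; "q": joint angles; "joint_velocities": joint speeds; "joint_torque": joint torques, N m; "eef_pos": TCP position; "tcp_rot": TCP orientation; "ft_force": force on the tool from outside, world axes, zero at the start; "torque": the same for the moment, N m; "opening": finger opening in m; "grasp_force": force on a finger pad.
Only numpy, scipy, OpenCV 4.12 (cv2) and the standard library are available. Lean on these libraries where they do the work, as an engineer would, in place of code of your own. Each camera call takes 0.05 s, during which the arm holds its last target. There are 200 camera calls.

TASK

Fit the loose steel crank all the way down onto the square shaft of the jewellery display riser and wind it round clockwise (seen from above) until the brass display plate has come fully up to its stop. Go by feel: do not force the crank onto the shaft and do not strain it against the stop. Leave the crank seated on the shaft, and leave the other things on the table where they are.

Things in the scene. Friction and masses are not known exactly. Their poses are not given: they have to be found in the camera images.
- crank: Loose dark-steel crank, 0.2 to 0.33 kg, socket down. Origin: centre of the hub's underside, on the socket axis; z up, x along the arm to the grip. Hub 36 mm square, 24 mm high, with a 16 mm square socket from below, in line with x and y, 2 mm chamfer at its mouth. Flat arm 22 mm wide at z = 24 to 32 mm, x = -36 to +72 mm; counterweight disc 24 mm across at x = -26, up to z = 44 mm.
- crank_boss (a point): Middle of the boss on the arm over the hub, to hold the crank by: on the socket axis, 47 mm above the hub's underside. The boss is 24 mm along the crank's x, 22 mm along its y, and stands 32 to 62 mm above the hub's underside. Same axes as the crank.
- crank_grip (a point): Middle of the upright wooden winding grip, 60 mm from the socket axis, 55 mm above the hub's underside; the grip is 18 to 20 mm across, from 33 to 75 mm above the hub's underside, and spins freely on its pin. Pushing it against a stop with over 15 N, or pressing the hub on the shaft with over 15 N before it has dropped on, counts as forcing.
- riser: Display riser, fixed to the table: dark wooden base 300 x 150 x 50 mm; origin under the base on the shaft's axis. It reaches from x = -45 to +255 mm, y = -75 to +75 mm. On it, 100 to 240 mm along x, a brass plate 140 mm square with four small pink jewellery boxes, their tops 86 mm above the table when down, 116 mm when up.
- shaft_foot (a point): Foot of the upright steel shaft, on its axis, at the base's top, 50 mm above the table; riser's axes. Shaft 14 mm square up to 14 mm above here, then a pointed round pilot (13 mm narrowing to 5 mm) up to 21 mm. A seated crank's underside is at this level. The square starts at any angle, not measured. Takes 0.15 N m to turn (2.5 N at the grip), stays where left; hard stops at both ends.
- plate (a joint): Height of the display plate: 0 m at the bottom, 0.030 m at the upper stop; it starts between 0 and 0.005 m. The shaft raises it by 15 mm a turn, clockwise seen from above.
- box_square: Open pink jewellery box, 80 mm square, 34 mm high; a bystander, loose; origin under its centre.
- box_small: Open pink jewellery box, 60 mm square, 34 mm high; a bystander, loose; origin under its centre.
- candle: Closed white candle jar, 72 mm across, 85 mm high; a bystander, loose; origin under its centre.
- booklets: Stack of booklets, 120 x 90 x 18 mm; a bystander, loose; origin under its centre.
- earring_stand: Slender brass T-shaped earring stand, round foot 90 mm across, 170 mm tall; a bystander, loose; origin under its centre.
- bangle: Brass bangle lying flat, 72 mm across, 10 mm high; a bystander, loose; origin under its centre.
- ring_dish: White ceramic dish, 90 mm across, 25 mm high; a bystander, loose; origin under its centre.
Things that resemble listed ones, but are neither listed nor needed, are in the scene too. Several things have the shape of the crank; the one meant has the colours described above.

How it is judged:
By the outcome, as a careful person would: the job done as asked, in the order asked, and still so for the second after the job is handed in, with the robot touching nothing.
It also fails if it takes over 72 s, if anything falls off the work surface, if the arm or the gripper's body presses on something with over 40 N, if the wrist force passes 120 N, or if a joint passes its speed limit or range.

## Working session

There is one attempt and no reset: what is moved stays moved. The work goes in short steps, each a Python script; the robot and the scene stay as the last script left them, time stands still between calls to the robot, and variables do not carry over. Pictures are saved under pics/ and viewed, at most 10 in all, crops included, and the job is handed in when it is done.

```bash
ls; mkdir -p pics; python3 - <<'E'
from plant import *
import cv2,numpy as np
for n in("top","scene"):
    im,d=get_image(n); cv2.imwrite(f"pics/{n}0.png",im[:,:,::-1]); np.save(f"pics/{n}0.npy",d)
    c=get_calibration(n); print(n,np.round(c["intrinsics"],1).tolist(),np.round(c["world_from_camera"],3).tolist())
o=observe();print(o["time_s"],o["tcp_rot"],o["eef_pos"])
E
```

```text
pics
top [[573.6, 0.0, 319.3], [0.0, 573.6, 241.3], [0.0, 0.0, 1.0]] [[-0.001, -0.996, 0.094, 0.407], [-1.0, -0.001, -0.022, 0.026], [0.022, -0.094, -0.995, 1.311], [0.0, 0.0, 0.0, 1.0]]
scene [[530.0, 0.0, 303.5], [0.0, 530.0, 237.7], [0.0, 0.0, 1.0]] [[-0.488, 0.485, -0.726, 1.353], [0.872, 0.246, -0.422, 0.487], [-0.026, -0.839, -0.543, 0.711], [0.0, 0.0, 0.0, 1.0]]
0.1 [-3.13985474e+00 -2.23694658e-04  3.91767250e-01] [ 0.23850473 -0.57711743  0.23030926]
```

View pics/top0.png

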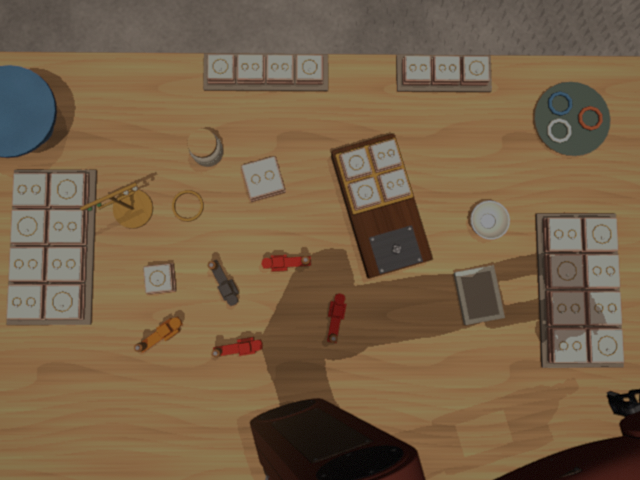

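View pics/scene0.png

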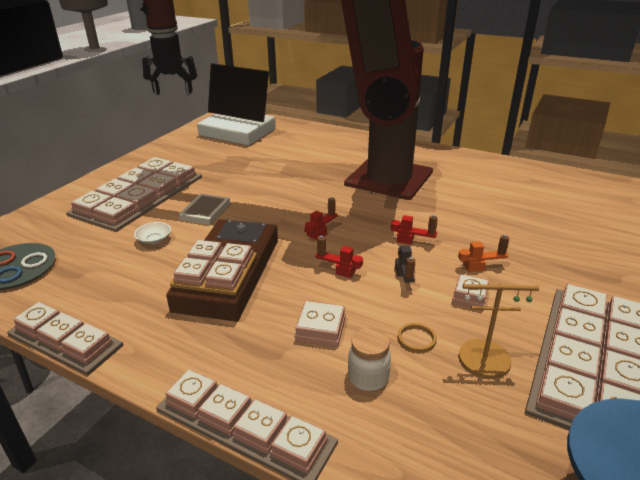

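The top view shows the dark crank at about (224,283), with its grip at (213,265) and its counterweight near (231,297). The riser shaft is at (397,249) on a dark mounting plate, and the red and orange cranks are decoys. Next I'll zoom in on both.

```bash
cat > h.py <<'E'
import numpy as np,cv2
from plant import *
def world(n,uv,d):           # pixel + optical depth -> world
    c=get_calibration(n);K=np.array(c["intrinsics"]);T=np.array(c["world_from_camera"])
    uv=np.atleast_2d(uv).astype(float);d=np.broadcast_to(d,len(uv))
    r=np.c_[uv,np.ones(len(uv))]@np.linalg.inv(K).T*d[:,None]
    return r@T[:3,:3].T+T[:3,3]
def plane(n,uv,z):           # pixel ray onto height z
    a=world(n,uv,0.0);b=world(n,uv,1.0);return a+(b-a)*((z-a[:,2])/(b-a)[:,2])[:,None]
def cloud(n,d):
    v,u=np.mgrid[:480,:640];return world(n,np.c_[u.ravel(),v.ravel()],d.ravel()).reshape(480,640,3)
E
python3 - <<'E'
from h import *
t=cv2.imread("pics/top0.png");s=cv2.imread("pics/scene0.png")
def crop(i,u,v,w,h,f):return cv2.convertScaleAbs(cv2.resize(i[v:v+h,u:u+w],None,fx=f,fy=f,interpolation=cv2.INTER_CUBIC),alpha=1.8)
A=np.vstack([np.hstack([crop(t,200,253,50,37,8),crop(t,372,228,50,37,8)]),np.hstack([crop(s,380,233,50,37,8),crop(s,216,212,50,37,8)])])
cv2.imwrite("pics/z1.png",A)
d=np.load("pics/top0.npy");P=cloud("top",d)
for u,v in [(213,265),(224,283),(222,279),(231,297),(240,290),(397,249),(385,245),(285,262),(337,310)]:print(u,v,np.round(P[v,u],4))
# base footprint: points at z ~50 mm
m=((abs(P[...,2]-.05)<.006)&(d>0)).astype(np.uint8);m[:, :320]=0;m[:,440:]=0;m[:120]=0;m[285:]=0
m=cv2.morphologyEx(m,cv2.MORPH_OPEN,np.ones((3,3)))
n,l,st,c=cv2.connectedComponentsWithStats(m);print(st[1:])
E
```

```text
213 265 [0.4718 0.2269 0.0716]
224 283 [0.434  0.209  0.0281]
222 279 [0.4427 0.2127 0.0338]
231 297 [0.4031 0.1902 0.0497]
240 290 [ 4.187e-01  1.766e-01 -1.000e-04]
397 249 [ 0.5066 -0.1712  0.0711]
385 245 [ 0.5173 -0.1483  0.0481]
285 262 [0.4807 0.0737 0.0288]
337 310 [ 0.3747 -0.0407  0.0586]
[[ 388  134    7    5   28]
 [ 376  137   11    5   46]
 [ 354  139   21   10   89]
 [ 332  145   21   14  110]
 [ 335  163    4    7   21]
 [ 339  176    4    6   19]
 [ 344  193    3    3    9]
 [ 346  199    3    4   12]
 [ 349  198   84   79 4173]]
```

View pics/z1.png

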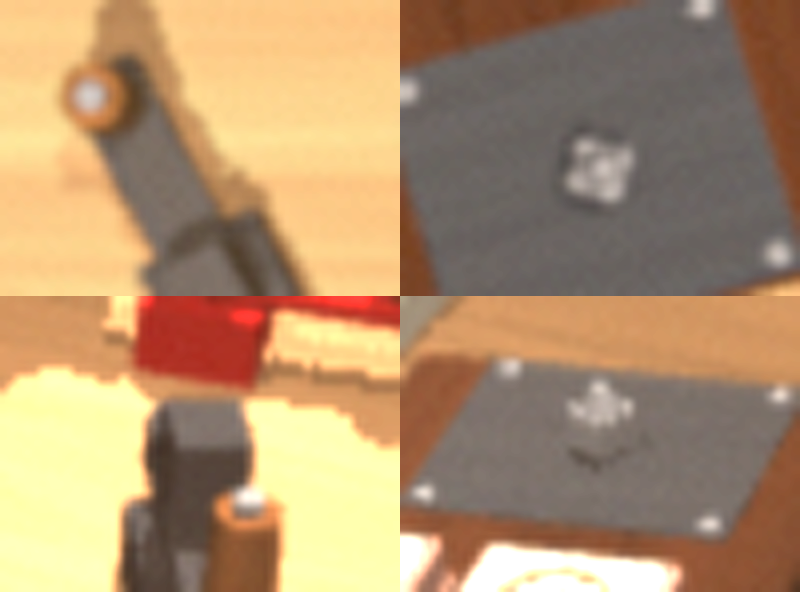

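The dark crank lies at roughly yaw 30° and its boss is in clear space. In the top crop the shaft is centred on pixel (397,249), with its sides turned by a few degrees. Next I'll measure both properly.

```bash
python3 - <<'E'
from h import *
t=cv2.imread("pics/top0.png");d=np.load("pics/top0.npy");P=cloud("top",d)
Z=P[...,2]
def sel(u0,u1,v0,v1,z0,z1):
    m=np.zeros((480,640),bool);m[v0:v1,u0:u1]=True;return m&(Z>z0)&(Z<z1)&(d>0)
def c(name,m):
    p=P[m];v,u=np.nonzero(m);print(name,len(p),"px",u.mean().round(1),v.mean().round(1),np.round(p.mean(0),4),"rect",np.round(cv2.minAreaRect(p[:,:2].astype(np.float32)*1000)[0:3][0],1),np.round(cv2.minAreaRect(p[:,:2].astype(np.float32)*1000)[1],1),cv2.minAreaRect(p[:,:2].astype(np.float32)*1000)[2])
c("boss",sel(212,245,270,310,.056,.066))
c("grip",sel(200,225,255,280,.068,.09))
c("cw",sel(212,245,283,312,.038,.050))
c("arm",sel(200,245,255,312,.027,.036))
c("shaft",sel(388,406,240,258,.058,.08))
c("shaftsq",sel(388,406,240,258,.055,.0675))
# base top from depth
m=sel(330,440,198,285,.042,.056);m&=~sel(386,408,238,260,0,1);c("basetop",m)
# bright shaft blob
g=cv2.cvtColor(t,cv2.COLOR_BGR2GRAY)[236:262,384:410];f=8
G=cv2.resize(g,None,fx=f,fy=f,interpolation=cv2.INTER_CUBIC)
for th in (80,90,100,115):
    m=(G>th).astype(np.uint8);cs,_=cv2.findContours(m,cv2.RETR_EXTERNAL,cv2.CHAIN_APPROX_NONE)
    k=max(cs,key=cv2.contourArea);(x,y),wh,a=cv2.minAreaRect(k);u=384+(x+.5)/f-.5;v=236+(y+.5)/f-.5
    box=cv2.boxPoints(((x,y),wh,a));b=np.c_[384+(box[:,0]+.5)/f-.5,236+(box[:,1]+.5)/f-.5];w=plane("top",b,.064)
    e=w[1]-w[0];print(th,cv2.contourArea(k),np.round([u,v],2),np.round(wh,1)/f,a,"ang",np.degrees(np.arctan2(e[1],e[0]))%90,"pos",plane("top",[[u,v]],.066)[0].round(4))
print(np.round(plane("top",[[211.3,265]],.075),4))
for q in [(0.43,.2,.2,np.pi,0,a) for a in (.5,.5-np.pi,.5+np.pi)]:print(inverse_kinematics(q[:3],q[3:]))
for a in np.arange(-180,180,45):print(a,inverse_kinematics([.507,-.171,.2],[np.pi,0,np.radians(a)]))
E
```

```text
boss 107 px 225.2 289.4 [0.4194 0.2016 0.0608] rect [419.5 201.5] [23.7 22. ] 27.106597900390625
grip 54 px 211.4 264.8 [0.472  0.2298 0.0752] rect [471.7 230. ] [16.3 16.2] 62.039794921875
cw 108 px 231.7 298.8 [0.3991 0.1895 0.0439] rect [407.4 195.3] [47.1 23.2] 29.880582809448242
arm 208 px 221.4 277.7 [0.4458 0.2144 0.0314] rect [433.7 210.7] [108.7  32.7] 32.38568115234375
shaft 45 px 396.3 248.9 [ 0.5073 -0.1705  0.0659] rect [ 508.8 -166.9] [23.8 14.4] 73.15148162841797
shaftsq 37 px 396.6 248.7 [ 0.5079 -0.1717  0.0627] rect [ 505.9 -176.6] [30.2 35.3] 41.83906936645508
basetop 3928 px 390.2 235.7 [ 0.5381 -0.1601  0.0491] rect [ 554.2 -157.6] [186.9 150.5] 16.139352798461914
80 1758.5 [396.7  248.76] [6.675 6.725] 18.970409393310547 ang 70.3505110456189 pos [ 0.5075 -0.1714  0.066 ]
90 803.0 [397.58 249.31] [3.8  5.75] 15.255118370056152 ang 74.0122072790248 pos [ 0.5063 -0.1733  0.066 ]
100 114.5 [397.06 248.63] [1.5125 1.5625] 26.56505012512207 ang 62.80733830218651 pos [ 0.5078 -0.1722  0.066 ]Traceback (most recent call last):
  File "<stdin>", line 21, in <module>
ValueError: max() iterable argument is empty
```

The measurements agree with the given sizes. Grip to boss is 59.7 mm (60 expected), the heights are 61 and 75 mm, and the base is 150 mm wide. The shaft position from the base's edge and from its own blob agree within 0.3 mm. I'll refine the shaft angle and check the IK.

```bash
python3 - <<'E'
from h import *
t=cv2.imread("pics/top0.png");d=np.load("pics/top0.npy");P=cloud("top",d)
im=[get_image("top") for _ in range(6)]
g=np.mean([i[0].astype(float).mean(2) for i in im],0);Z=np.mean([cloud("top",i[1])[...,2] for i in im],0)
print(np.round(g[242:257,389:406]).astype(int));print(np.round(Z[242:257,389:406]*1000).astype(int))
v,u=np.mgrid[240:259,387:407]
G=g[240:259,387:407];W=plane("top",np.c_[u.ravel(),v.ravel()],.064)[:,:2].reshape(19,20,2)
bg=np.median(G)
for th in (8,15,25):
    w=np.clip(abs(G-bg)-th,0,20) if th<0 else np.clip(G-bg-th,0,15)
    c=np.array([.5075,-.1714])
    z=(W-c)@[1,1j];w=w*(abs(z)<.0135)
    c=c+[(w*z.real).sum()/w.sum(),(w*z.imag).sum()/w.sum()];z=(W-c)@[1,1j];m=(w*z**4).sum()
    print(bg,th,c.round(4),"edge ang",(np.degrees(np.angle(m)/4)+45)%90,abs(m)/(w*abs(z)**4).sum())
for a in (28.2,28.2-180):print(a,np.round(inverse_kinematics([.4194,.2016,.1],[np.pi,0,np.radians(a)]) ,2))
for a in np.arange(-180,180,45):
    q=inverse_kinematics([.507,-.171,.12],[np.pi,0,np.radians(a)]);print(a,None if q is None else np.round(q,2))
E
```

```text
[[ 57  56  56  56  55  55  55  56  56  56  55  55  55  56  56  56  56]
 [ 56  55  55  56  53  51  52  54  55  55  55  56  56  56  57  57  57]
 [ 56  55  56  54  50  48  51  53  52  51  53  56  57  57  57  57  57]
 [ 55  56  55  51  52  70  75  66  58  52  53  59  57  56  57  57  57]
 [ 56  56  55  51  62  90  95  82  76  70  70  74  61  56  56  56  56]
 [ 57  57  54  46  55  76  75  76  83  81  88  89  66  55  56  57  56]
 [ 57  57  53  45  56  71  73  89 103  95  94  88  64  56  56  56  57]
 [ 57  56  51  52  72  81  81  95 105  97  88  72  58  55  56  56  55]
 [ 56  55  51  61  87  93  85  86  93  94  88  65  54  54  55  55  55]
 [ 56  55  50  57  80  89  86  83  93 102  91  63  53  54  54  55  56]
 [ 56  55  50  49  55  62  66  73  91  99  82  60  54  55  56  56  56]
 [ 56  56  55  51  48  46  48  51  61  66  61  56  55  56  56  56  56]
 [ 55  55  54  54  53  51  47  48  52  54  55  55  57  57  56  56  56]
 [ 54  55  54  55  55  55  55  55  56  56  56  56  57  57  57  56  56]
 [ 55  56  56  56  56  57  57  57  57  57  57  56  56  56  57  57  57]]
[[ 50  50  51  49  49  52  50  51 
[... 973 characters left out ...]
  49  49  50  51  49  48  50  51  51  49  47  47  50  50]]
56.22222222222222 8 [ 0.5075 -0.1715] edge ang 74.80909094264574 0.507719300568424
56.22222222222222 15 [ 0.5069 -0.1719] edge ang 74.26847711415996 0.5811584991029961
56.22222222222222 25 [ 0.5065 -0.1725] edge ang 75.35604584275443 0.6049034816351531
28.2 [ 0.28 -0.02  2.05 -0.    1.11  1.36]
-151.8 [ 0.28 -0.02  2.05  0.    1.11 -1.78]
-180 [-0.47  0.12  1.86  0.    1.16 -2.04]
-135 None
-90 [-0.47  0.12  1.86 -0.    1.16  2.67]
-45 [-0.47  0.12  1.86 -0.    1.16  1.88]
0 [-0.47  0.12  1.86 -0.    1.16  1.1 ]
45 [-0.47  0.12  1.86 -0.    1.16  0.31]
90 [-0.47  0.12  1.86  0.    1.16 -0.47]
135 [-0.47  0.12  1.86  0.    1.16 -1.26]
```

The shaft edge angle is a steady 75° (mod 90), so I'll pick the crank up and seat it at yaw 75°.

```bash
python3 - <<'E'
from h import *
R=lambda a:[np.pi,0,np.radians(a)]
def st(n):
    o=observe();print(n,round(o["time_s"],1),"p",np.round(o["eef_pos"],4),"F",np.round(o["ft_force"],1),"T",np.round(o["torque"],2),"op",round(float(o["opening"]),4),o["grasp_force"])
gripper_to(.05,40)
x,y=.4194,.2016
movep([x,y,.16],R(28.2)); st("above")
hit=move_l([x,y,.028],feed=.08,max_force=5); st(f"down {hit}")
gripper_to(.0,40); st("gripped")
move_l([x,y,.13],feed=.1); hold(.3); st("lifted")
im,d=get_image("top");cv2.imwrite("pics/l.png",im[:,:,::-1])
im2,_=get_image("scene");cv2.imwrite("pics/lift.png",np.hstack([cv2.resize(im[200:360,140:340],(400,320)),cv2.resize(im2[180:340,300:500],(400,320))])[:,:,::-1])
E
```

```text
above 3.7 p [0.4199 0.2011 0.1601] F [-0.4  0.1  0.2] T [0.   0.03 0.  ] op 0.0498 0.0
down False 5.5 p [0.4198 0.2017 0.0285] F [ 0.8 -0.2  0.2] T [-0.    0.    0.05] op 0.0501 0.0
gripped 5.8 p [0.4197 0.2016 0.0284] F [-1.5 -0.9  3.7] T [-0.05  0.16  0.01] op 0.0216 41.60193598681417
lifted 7.3 p [0.4192 0.2015 0.1296] F [-1.1  0.  -2.3] T [-0.   -0.04  0.02] op 0.0213 40.969939635670016
```

View pics/lift.png

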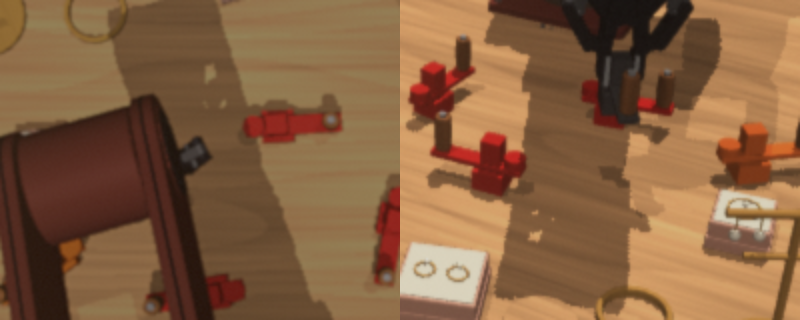

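The crank is held cleanly (21.3 mm opening, about 2.4 N of weight). Next I'll bring it over the shaft and lower it by feel.

```bash
cat >> h.py <<'E'
R=lambda a:[np.pi,0,np.radians(a)]
def st(n):
    o=observe();print(n,round(o["time_s"],1),"p",np.round(o["eef_pos"],4),"F",np.round(o["ft_force"],1),"T",np.round(o["torque"],2),"op",round(float(o["opening"]),4));return o
E
python3 - <<'E'
from h import *
x,y=.5073,-.1717
move_l([.4194,.2016,.19],feed=.15)
movep([x,y,.19],R(75)); st("over")
move_l([x,y,.112],feed=.08); hold(.3); st("near")
for z in (.1,.095,.090,.085,.0785):
    hit=move_l([x,y,z],feed=.02,max_force=4); st(f"{z} {hit}")
    if hit: break
E
```

```text
over 9.4 p [ 0.507  -0.1708  0.1893] F [ 0.5  0.4 -2.2] T [0.02 0.03 0.  ] op 0.0213
near 10.8 p [ 0.5075 -0.1718  0.1124] F [-0.  -0.1 -3.1] T [ 0.01 -0.   -0.06] op 0.0215
0.1 False 11.5 p [ 0.5074 -0.1717  0.1   ] F [-0.6  0.6 -2.4] T [-0.02 -0.04 -0.  ] op 0.0215
0.095 False 11.9 p [ 0.5071 -0.1716  0.0948] F [-0.   0.8 -2.7] T [-0.02  0.04  0.05] op 0.0215
0.09 False 12.3 p [ 0.5076 -0.172   0.0899] F [ 1.7 -0.3 -4.8] T [-0.31 -0.48  0.04] op 0.0216
0.085 False 12.7 p [ 0.5076 -0.172   0.0849] F [ 4.6 -2.7 -4.9] T [-0.48 -0.67 -0.09] op 0.0215
0.0785 True 12.9 p [ 0.5077 -0.172   0.0836] F [ 2.2 -0.  -0.3] T [-0.13 -0.35  0.01] op 0.0215
```

It is already 9 mm down the square, with a small sideways load. I'll follow that load to centre it and carry on down.

```bash
python3 - <<'E'
from h import *
x,y=.5080,-.1722
move_l([x,y,.0842],feed=.02); hold(.2); o=st("relieved")
z=.0842
for i in range(9):
    z-=.001
    hit=move_l([x,y,z],feed=.015,max_force=5); hold(.15); o=st(f"{z:.4f} {hit}")
    f=o["ft_force"]; x+=np.clip(f[0]*1.2e-4,-4e-4,4e-4); y+=np.clip(f[1]*1.2e-4,-4e-4,4e-4)
    if hit or f[2]>3: break
E
```

```text
relieved 13.4 p [ 0.5078 -0.1721  0.084 ] F [ 1.2  0.3 -2.8] T [-0.07 -0.16  0.02] op 0.0215
0.0832 False 13.8 p [ 0.5078 -0.1721  0.083 ] F [ 0.6 -0.5 -3.5] T [-0.02 -0.08 -0.03] op 0.0215
0.0822 False 14.2 p [ 0.508  -0.1722  0.0822] F [ 0.   0.6 -2.2] T [-0.01 -0.03 -0.02] op 0.0214
0.0812 False 14.6 p [ 0.5081 -0.1722  0.0812] F [-0.3  0.1 -2.5] T [ 0.03  0.02 -0.02] op 0.0214
0.0802 False 15.0 p [ 0.5081 -0.1722  0.0802] F [ 0.1  0.8 -2.5] T [-0.03 -0.02 -0.01] op 0.0215
0.0792 False 15.4 p [ 0.508  -0.1721  0.0791] F [ 1.   0.5 -2.9] T [-0.13  0.02 -0.03] op 0.0215
0.0782 False 15.8 p [ 0.5083 -0.1722  0.0785] F [-0.9 -1.5  0.2] T [-0.13  0.15  0.06] op 0.0215
0.0772 False 16.2 p [ 0.5084 -0.1723  0.0784] F [-3.1  1.   8.1] T [0.28 0.75 0.02] op 0.0217
```

It is seated: firm contact at TCP z 0.0784, exactly the expected height. I'll release it, check with the top camera, and then take the grip.

```bash
python3 - <<'E'
from h import *
move_l([.5081,-.1722,.0788],feed=.02); st("relief")
gripper_to(.045); st("open")
move_l([.5081,-.1722,.17],feed=.15)
movep([.5236,-.1142,.19],R(16)); gripper_to(.042,20); hold(.2); st("over grip")
im,d=get_image("scene");cv2.imwrite("pics/s2.png",im[160:320,140:340][:,:,::-1].repeat(3,0).repeat(3,1))
P=cloud("scene",d);Z=P[...,2]
for n,z0,z1,r0,r1 in (("boss",.105,.118,0,.03),("grip",.118,.135,.04,.08)):
    r=np.hypot(P[...,0]-.508,P[...,1]+.172);m=(Z>z0)&(Z<z1)&(r>=r0)&(r<r1)&(d>0);print(n,m.sum(),P[m].mean(0).round(4),np.percentile(Z[m],[5,50,95]).round(4) if m.any() else 0)
E
```

```text
relief 16.4 p [ 0.5081 -0.1721  0.0786] F [ 0.2 -0.2 -2. ] T [-0.15  0.01 -0.02] op 0.0216
open 16.8 p [ 0.5082 -0.1722  0.0789] F [-0.4  0.2 -0.4] T [0.   0.02 0.04] op 0.0449
over grip 19.0 p [ 0.5236 -0.1143  0.19  ] F [-0.3  0.2 -0.8] T [ 0.06 -0.03  0.02] op 0.0421
boss 81 [ 0.512  -0.17    0.1106] [0.1057 0.1112 0.1137]
grip 51 [ 0.5272 -0.1118  0.124 ] [0.1197 0.1245 0.1287]
```

View pics/s2.png

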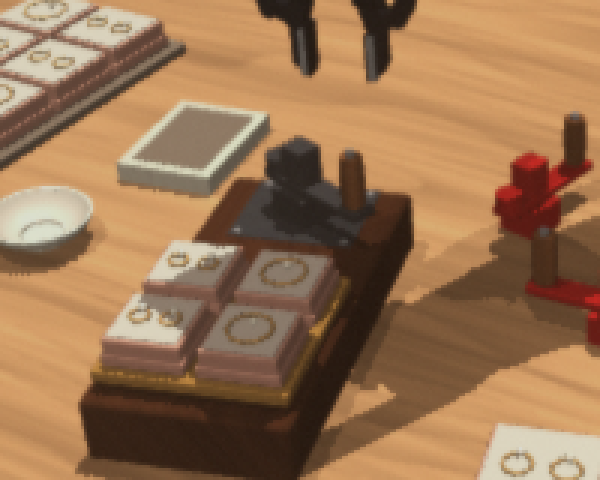

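The crank sits flat on the riser with its boss top at 0.112 m as expected, and the grip is at about 75°. Now I'll hold the grip and begin winding, following the radial force as I go.

```bash
cat >> h.py <<'E'
import json
def wind(s,n,step,feed,mf):
    """n clockwise steps about the axis s['c']; radial force corrects the radius; stops on tangential load"""
    for i in range(n):
        a=np.radians(s["a"]-step);e=np.array([np.cos(a),np.sin(a)])
        hit=move_l([*(np.array(s["c"])+s["r"]*e),s["z"]],feed=feed,max_force=mf)
        o=observe();p=o["eef_pos"][:2]-s["c"];s["a"]=s["a"]-step if not hit else s["a"]+((np.degrees(np.arctan2(p[1],p[0]))-s["a"]+180)%360-180)
        f=o["ft_force"]-np.array(s["f0"]);fr=f[:2]@e;ft=f[:2]@[-e[1],e[0]]   # ft>0: resists clockwise
        s["c"]=(np.array(s["c"])+e*np.clip(fr*8e-5,-4e-4,4e-4)).tolist()
        s["z"]+=float(np.clip(f[2]*3e-5,-2e-4,2e-4))
        print(f"{o['time_s']:.1f} a={s['a']:.0f} fr={fr:.1f} ft={ft:.1f} fz={f[2]:.1f}",hit)
        if hit or ft>6.5 or abs(fr)>12: break
    json.dump(s,open("s.json","w"))
E
python3 - <<'E'
from h import *
g=[.5236,-.1142]
f0=observe()["ft_force"]
hit=move_l([*g,.092],feed=.1,max_force=5); st(f"down {hit}")
gripper_to(0,20); hold(.2); o=st("held")
s=dict(c=[.5081,-.1722],r=.06,a=75.,z=.092,f0=np.array(f0).tolist())
wind(s,5,10,.05,8); print(s)
E
```

```text
down False 20.2 p [ 0.5243 -0.1144  0.0928] F [0.7 0.1 0.7] T [ 0.03 -0.05 -0.  ] op 0.042
held 20.7 p [ 0.5242 -0.1141  0.0926] F [1.1 2.4 4.6] T [ 0.37 -0.14 -0.02] op 0.0188
21.1 a=65 fr=1.8 ft=-0.6 fz=5.9 False
21.3 a=61 fr=1.1 ft=-0.1 fz=5.8 True
{'c': [0.5082093045304027, -0.17200033797485562], 'r': 0.06, 'a': np.float64(60.99807127469447), 'z': 0.0923507734580159, 'f0': [0.025755016280987184, 0.5957723785371769, -1.040460872011449]}
```

The trip at 14° is probably the socket play being taken up. The small upward load comes from the pads swinging forward as they closed, so I'll relieve that and continue gently.

```bash
python3 - <<'E'
from h import *
s=json.load(open("s.json")); s["z"]=.0932
o=observe();p=o["eef_pos"];move_l([p[0],p[1],s["z"]],feed=.03);hold(.1);st("z relieved")
wind(s,4,6,.03,9);
E
```

```text
z relieved 21.7 p [ 0.5368 -0.1193  0.0927] F [-1.  -1.6 -0.8] T [-0.17  0.1  -0.03] op 0.0185
22.0 a=55 fr=-1.1 ft=1.9 fz=1.5 False
22.4 a=49 fr=-0.2 ft=2.1 fz=0.5 False
22.7 a=43 fr=-0.9 ft=1.5 fz=-1.4 False
23.1 a=37 fr=-1.0 ft=1.5 fz=-1.4 False
```

```bash
python3 - <<'E'
from h import *
s=json.load(open("s.json"))
wind(s,34,12,.07,9);print(s)
E
```

```text
23.4 a=25 fr=-0.7 ft=-0.2 fz=-0.4 False
23.8 a=13 fr=-0.2 ft=0.6 fz=-0.4 False
24.1 a=1 fr=0.7 ft=0.5 fz=-0.1 False
24.4 a=-11 fr=0.2 ft=-0.1 fz=1.1 False
24.8 a=-23 fr=0.9 ft=-0.1 fz=1.8 False
25.1 a=-35 fr=0.5 ft=0.3 fz=1.2 False
25.4 a=-47 fr=1.5 ft=-0.2 fz=1.1 False
25.7 a=-59 fr=2.3 ft=0.2 fz=1.6 False
26.1 a=-71 fr=2.5 ft=0.7 fz=1.6 False
26.4 a=-83 fr=2.0 ft=0.9 fz=1.7 False
26.7 a=-95 fr=2.4 ft=1.4 fz=1.0 False
27.0 a=-107 fr=0.9 ft=0.6 fz=-0.2 False
27.4 a=-119 fr=-0.3 ft=0.7 fz=-1.4 False
27.7 a=-131 fr=-1.1 ft=0.2 fz=-0.2 False
28.0 a=-143 fr=-0.4 ft=1.0 fz=-0.9 False
28.4 a=-155 fr=-1.0 ft=0.8 fz=0.2 False
28.7 a=-167 fr=-0.6 ft=0.9 fz=0.6 False
29.0 a=-179 fr=1.2 ft=1.1 fz=0.4 False
29.3 a=-191 fr=-0.3 ft=0.4 fz=1.1 False
29.7 a=-203 fr=0.7 ft=1.2 fz=1.1 False
30.0 a=-215 fr=0.6 ft=0.3 fz=1.0 False
30.3 a=-227 fr=-1.5 ft=0.6 fz=1.5 False
30.7 a=-239 fr=-0.5 ft=0.9 fz=0.4 False
31.0 a=-251 fr=1.1 ft=0.8 fz=1.1 False
31.3 a=-263 fr=-0.4 ft=0.9 fz=0.9 False
31.6 a=-275 fr=-0.8 ft=0.4 fz=-0.3 False
32.0 a=-287 fr=0.3 ft=0.6 fz=0.0 False
32.3 a=-299 fr=-0.6 ft=0.3 fz=0.1 False
32.6 a=-311 fr=0.2 ft=0.3 fz=-0.8 False
33.0 a=-323 fr=-1.3 ft=0.2 fz=-1.0 False
33.3 a=-335 fr=-0.7 ft=-0.7 fz=-0.5 False
33.6 a=-347 fr=-0.8 ft=-0.3 fz=-0.6 False
34.0 a=-359 fr=-0.8 ft=-0.1 fz=-0.7 False
34.3 a=-371 fr=-0.9 ft=-0.0 fz=-0.2 False
{'c': [0.5081517003612691, -0.17314302854228164], 'r': 0.06, 'a': -371.00192872530556, 'z': 0.09353666607065705, 'f0': [0.025755016280987184, 0.5957723785371769, -1.040460872011449]}
```

The winding was smooth, but I need to know the plate is really rising. I'll check the box-top height from depth.

```bash
cat >> h.py <<'E'
def plate():
    c,s=np.cos(np.radians(16.1)),np.sin(np.radians(16.1));r=[]
    for n in ("scene","top"):
        im,d=get_image(n);P=cloud(n,d);q=P[...,:2]-[.5077,-.1715];X=q@[c,s];Y=q@[-s,c]
        m=(X>.105)&(X<.235)&(abs(Y)<.065)&(P[...,2]>.07)&(P[...,2]<.13)&(d>0)
        h,b=np.histogram(P[m][:,2],np.arange(.07,.1305,.001));k=h.argmax();z=P[m][:,2];r.append((n,m.sum(),round(float(np.median(z[abs(z-b[k])<.004])),4)))
    return r
E
python3 - <<'E'
from h import *
print(plate())
for n in("top","scene"):
    d=np.load(f"pics/{n}0.npy")
    import h;h.get_image=lambda m:(None,np.load(f"pics/{m}0.npy"))
print(plate(),h.plate())
E
```

```text
[('scene', np.int64(2809), 0.1065), ('top', np.int64(3277), 0.1052)]
[('scene', np.int64(2564), 0.0884), ('top', np.int64(2978), 0.0872)] [('scene', np.int64(2564), 0.0884), ('top', np.int64(2978), 0.0872)]
```

The plate has risen 18 mm, as it should for about 435°, so roughly 250° remain. I'll wind most of that, then slow down to feel for the stop.

```bash
python3 - <<'E'
from h import *
s=json.load(open("s.json"))
wind(s,14,12,.07,8)
print(plate())
E
```

```text
34.7 a=-383 fr=-1.0 ft=0.0 fz=-1.3 False
35.1 a=-395 fr=-1.3 ft=0.8 fz=-0.6 False
35.4 a=-407 fr=-2.7 ft=0.5 fz=-0.4 False
35.7 a=-419 fr=-0.4 ft=-0.0 fz=-0.7 False
36.1 a=-431 fr=-1.2 ft=1.3 fz=-0.6 False
36.4 a=-443 fr=-1.9 ft=0.8 fz=-0.9 False
36.7 a=-455 fr=-0.5 ft=0.5 fz=-1.5 False
37.1 a=-467 fr=-0.8 ft=-0.1 fz=-1.6 False
37.4 a=-479 fr=-0.8 ft=1.0 fz=-0.3 False
37.7 a=-491 fr=-0.3 ft=0.6 fz=-1.1 False
38.1 a=-503 fr=-0.8 ft=1.6 fz=-0.4 False
38.4 a=-515 fr=-0.8 ft=0.8 fz=-1.2 False
38.7 a=-527 fr=-1.1 ft=0.8 fz=-1.2 False
39.1 a=-539 fr=-2.4 ft=0.5 fz=-1.4 False
[('scene', np.int64(2798), 0.1136), ('top', np.int64(3581), 0.1122)]
```

```bash
python3 - <<'E'
from h import *
s=json.load(open("s.json"))
wind(s,10,5,.03,5.5)
if s["a"]<-588: wind(s,20,4,.025,5.5)
print(plate())
E
```

```text
39.5 a=-544 fr=-0.9 ft=3.1 fz=0.6 False
39.8 a=-549 fr=-0.6 ft=2.6 fz=0.8 False
40.1 a=-554 fr=-1.3 ft=1.8 fz=1.0 False
40.5 a=-559 fr=-0.5 ft=2.3 fz=1.8 False
40.8 a=-564 fr=-1.3 ft=2.3 fz=0.9 False
41.1 a=-569 fr=-0.3 ft=2.3 fz=2.1 False
41.5 a=-574 fr=-0.6 ft=1.1 fz=2.1 False
41.8 a=-579 fr=-0.6 ft=2.3 fz=0.8 False
42.1 a=-584 fr=-0.7 ft=2.6 fz=0.8 False
42.4 a=-589 fr=-1.7 ft=2.2 fz=0.7 False
42.7 a=-593 fr=-1.3 ft=1.5 fz=0.9 False
43.1 a=-597 fr=0.7 ft=2.7 fz=1.5 False
43.4 a=-601 fr=0.1 ft=2.4 fz=1.2 False
43.7 a=-605 fr=-1.4 ft=1.8 fz=-0.3 False
44.0 a=-609 fr=-1.1 ft=1.3 fz=0.8 False
44.3 a=-613 fr=-0.5 ft=2.3 fz=0.5 False
44.6 a=-617 fr=0.3 ft=2.6 fz=0.1 False
45.0 a=-621 fr=0.1 ft=1.8 fz=0.3 False
45.3 a=-625 fr=-0.1 ft=2.7 fz=-0.9 False
45.6 a=-629 fr=0.4 ft=5.1 fz=1.5 False
45.8 a=-629 fr=-1.0 ft=3.6 fz=5.4 True
[('scene', np.int64(2806), 0.1171), ('top', np.int64(3298), 0.1156)]
```

The resistance rose at −629° and the box tops read 116 mm, so this looks like the stop. One gentle nudge will confirm it before I let go.

```bash
python3 - <<'E'
from h import *
s=json.load(open("s.json"));st("before")
wind(s,2,3,.015,5); st("after")
E
```

```text
before 45.9 p [ 0.508  -0.1122  0.0927] F [-2.8 -0.   5.3] T [-0.08  0.53  0.04] op 0.0185
46.2 a=-629 fr=-0.4 ft=3.1 fz=6.3 True
after 46.2 p [ 0.5082 -0.1123  0.0929] F [-3.   0.3  5.2] T [-0.06  0.5  -0.01] op 0.0187
```

The stop is confirmed: the same angle, with resistance building straight away. I'll release, retreat and verify.

```bash
python3 - <<'E'
from h import *
gripper_to(.042); st("open")
p=observe()["eef_pos"];move_l([p[0],p[1],.22],feed=.12)
movep([.36,-.33,.3],R(16)); st("clear"); print(plate())
im,d=get_image("scene");t,dt=get_image("top")
P=cloud("top",dt);r=np.hypot(P[...,0]-.508,P[...,1]+.172)
for n,z0,z1,r0,r1 in (("boss",.104,.118,0,.02),("grip",.119,.135,.04,.08)):
    m=(P[...,2]>z0)&(P[...,2]<z1)&(r>=r0)&(r<r1)&(dt>0);print(n,m.sum(),np.median(P[m],0).round(4))
cv2.imwrite("pics/end.png",np.hstack([cv2.resize(im[160:320,120:320],(400,320),interpolation=2),cv2.resize(t[60:380,80:480],(400,320))])[:,:,::-1])
E
```

```text
open 46.5 p [ 0.5076 -0.112   0.092 ] F [-0.1  0.2  0.1] T [ 0.04 -0.03  0.05] op 0.0418
clear 48.8 p [ 0.3603 -0.3293  0.2993] F [-0.4 -0.7 -0.3] T [ 0.02  0.01 -0.02] op 0.0425
[('scene', np.int64(2793), 0.1171), ('top', np.int64(3603), 0.1156)]
boss 123 [ 0.5076 -0.1701  0.1112]
grip 59 [ 0.5043 -0.1104  0.1249]
```

View pics/end.png

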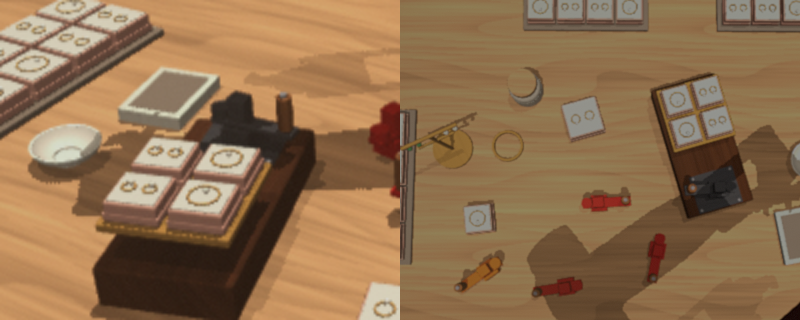

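The end pictures show the plate raised and the crank seated, with its boss top at 0.111 m and grip top at 0.125 m. Nothing else has moved.

```bash
python3 -c "
from plant import *
print(job_done())"
```

```text
the job is handed in; nothing more can be done
None
```

The crank is seated fully on the shaft and wound clockwise to the stop, the plate is fully up (box tops at about 116 mm), nothing else on the table was moved, and I handed the job in at about 49 s.

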